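# Finish the cedar stack in the freshener drum and hold its lid half-locked

### The arm

A 6-joint arm with a two-finger parallel gripper is mounted at the origin on the work surface. World frame = base frame: x ahead of the robot, y to its left, z up, the work surface at z = 0. Lengths are in mm, angles in rad, forces in N, time in s.
With the tool pointing down it reaches from about 400 to 925 mm from the base axis. Payload 12.5 kg.
Tool frame: the origin (TCP) lies at the very end of the fingers, on their centre line; the grasp point (between the pads) lies 19 mm behind it; z points along the fingers, y is the direction in which the jaws open and shut (so a half turn about z gives the same grasp; the last joint's range is limited). The gripper opens to 95 mm and grips with 3 to 60 N. Pads are 20 mm wide; open, the fingers measure 119 mm over their backs; the gripper's body (75 mm by 180 mm) begins 59 mm behind the grasp point.
Start: joints at [-1.453, 0.491, 1.559, -0, 1.092, -0.106], TCP at [138.732, -609.426, 214.661] pointing down, gripper open.
Joint ranges: [-3.1, 3.1], [-0.84, 2.19], [0.05, 2.79], [-1.13, 4.28], [0.06, 2.93], [-2.69, 2.69]. Speed limits (rad/s): [2.22, 2.22, 2.79, 3.14, 3.14, 3.14].

### API

Orientations are given as [roll, pitch, yaw] about the fixed x, y, z axes, in that order (R = Rz(yaw) Ry(pitch) Rx(roll)).
In Python, from cell import env gives the robot as it stands.
- The arm moves only by the shell command python3 -m pendant 'ROWS'. ROWS is JSON, a list that holds one entry, the list of rows, each a list of 5 numbers: the opening, from 0 (shut) to 1 (fully open), then the shift along the tool's x, y, z in m, then the turn about the tool's z in rad. A call has exactly 8 rows; each row is the pose to reach, as a shift and turn from the pose commanded when the call began, along the tool's axes at that moment; what a row does not reach only later rows make up. A row lasts 1/10 s, in which the tool goes at most 50 mm and 8.59 degrees, less where a joint would pass 70% of its speed; a pose out of reach is approached as far as the arm can. A call with a gripper value outside its range is refused whole. The fingers move at their own pace and stop on an object; the grip force is fixed at half the most. Time passes only in rows, so rows that repeat a pose let the fingers close, or fill a call up. It gives the time, the measured TCP pose, the force and the opening at its end, in the units of the state.
- env.state(): the state, without advancing time (a new reading comes with each control period).
- env.read_camera(name): name is "side" or "top" or "wrist"; returns a dict with "image" (420x560x3 uint8, blue, green, red), "range_z" (420x560 float32, mm along the optical axis (not along the pixel's ray), 0 where there is no reading), "fx", "fy", "cx", "cy" (pixels), "rvec" (rotation vector, rad) and "tvec" (3), from world to camera coordinates, as OpenCV has them; the wrist camera has in their place "tool_from_camera" (4x4, takes a point from camera to tool coordinates, whose origin is the TCP and whose axes are the flange's). Camera axes: x right, y down, z forward; pixel columns grow to the right and rows downward; lengths in mm; the calibration is good to about 2 mm. The wrist camera is an equidistant fisheye: a pixel r from the principal point sees the ray r / f radians off the axis. A picture is of the moment at which its call begins: read the wrist's pose just before it.
- env.job_done(): hands the job in, once; it reports no verdict.
The state is a dict: "t": time; "joints": joint angles; "qvel": joint speeds; "tau": joint torques, N m; "eef_pos": TCP position; "tcp_rot": TCP orientation; "ft_force": force on the tool from outside, world axes, zero at the start; "moment": the same for the moment, N m; "opening": opening from 0.0 (shut) to 1.0 (fully open).
Only numpy, scipy, OpenCV 4.12 (cv2) and the standard library are available. Lean on these libraries where they do the work, as an engineer would, in place of code of your own. Each camera call takes 0.05 s, during which the arm holds its last target. There are 200 camera calls.

### The job

Finish the crosswise cedar stack in the round shoe-freshener drum: lay the two loose slats from the rubber mat on top as a third layer, side by side, crosswise to the layer below and directly above and spaced like the two slats of the bottom layer. Then lower the lid over the stack so that its two lugs drop through the two gaps in the drum's rim, and turn it clockwise (seen from above) only half way to the lock, until its grip bar points at the single ribs, without going on into the click. Finish while still gripping the lid there against its return spring, with the stack standing as built and everything else on the bench left alone.

Things in the scene. Friction and masses are not known exactly. Their poses are not given: they have to be found in the camera images.
- drum: fixed grey round drum base, 154 mm wide, 25.5 mm high; origin: centre of its underside on the bench, z up; inner floor 8 mm above it. Rim wall (inner radius 72 mm) with an inward ledge on top (inner radius 62.5 mm, z 19.5 to 24.5 mm), broken by two entry gaps across from each other. It looks the same after a half turn
- drum_gap (a point): top of the ledge at the middle of one entry gap (26 mm wide), at +36 degrees from drum x, counterclockwise from above, radius 67 mm; the other gap is straight across
- drum_half (a point): top of a single rib (half-way mark) outside the rim on drum +x, radius 82 mm, z 30 mm; another is straight across. Double ribs at -36 and 144 degrees mark the lock
- drum_stack (a point): centre of the top of the stack already in the drum, 32 mm above the drum's origin: bottom layer two slats along drum x at y +-21 mm, second layer two along drum y at x +-21 mm. The third layer goes along drum x at y +-21 mm
- lid: white lid: round skirt 116 mm wide (inner radius 55 mm), 56 mm high, open below, about 220 g; origin: centre of the skirt's lower edge, z up. Two lugs at the lower edge along lid +x and -x, below the grip bar's ends: to radius 68 mm, 14 mm wide, lug z 2 to 9 mm. It looks the same after a half turn. Once in, it stands on the drum floor, origin 8 mm above the drum's
- lid_bar (a point): middle of the upright grip bar on the lid, 71 mm above the lid's origin; bar 62 mm long (along lid x), 12 mm wide, 30 mm high (z 56 to 86 mm). The lid enters with the bar at +36 degrees from drum x; half-way is 36 degrees (0.63 rad) clockwise from there, bar along drum x; the click begins at about 52 degrees, the lock is at 72
- drum_follower (a joint): spring follower inside the drum's rim, pushed round by the lid's lugs: 0 at rest, grows (rad) as the lid turns clockwise, after about 0.09 rad of play; about 0.54 at half-way, click starts at about 0.82, end stop 1.19. Its spring turns the lid back, when let go before the click, with 0.10 N m at 0 to 0.155 N m at half-way
- mat: fixed black rubber mat 160 x 170 x 3 mm under the two loose slats; origin: centre of its underside
- slat_e: loose cedar slat 76 x 16 x 12 mm, 13 g; origin: centre of its underside; x along its length, z up; starts on the mat
- slat_f: loose cedar slat 76 x 16 x 12 mm, 13 g; origin: centre of its underside; x along its length, z up; starts on the mat; interchangeable with slat_e
- slat_a: cedar slat 76 x 16 x 12 mm, 13 g; origin: centre of its underside; x along its length, z up; already in the drum, bottom layer, drum y +21 mm
- slat_b: cedar slat 76 x 16 x 12 mm, 13 g; origin: centre of its underside; x along its length, z up; already in the drum, bottom layer, drum y -21 mm
- slat_c: cedar slat 76 x 16 x 12 mm, 13 g; origin: centre of its underside; x along its length, z up; already in the drum, second layer, drum x +21 mm
- slat_d: cedar slat 76 x 16 x 12 mm, 13 g; origin: centre of its underside; x along its length, z up; already in the drum, second layer, drum x -21 mm
- polish_tin: bystander: steel polish tin, 72 mm across, 24 mm high; origin: centre of its underside
- shoe_brush: bystander: shoe brush 150 x 50 mm, 44 mm high; origin: centre of its underside, long along its y
- door_keys: bystander: two keys on a ring with a fob, about 110 x 45 mm, 8 mm high; origin near the ring
- shoehorn: bystander: flat steel shoehorn 197 x 30 x 4 mm; origin: centre of its underside
- torch: bystander: aluminium torch lying along its x, 135 mm long, 38 mm high; origin below its middle
- spray: bystander: spray bottle, 52 mm in diameter, 150 mm high; origin: centre of its underside
Not all that is in view belongs to the job. What is shaped like the slat_e but green or white is not meant.

How it is judged (in metres and radians):
On the way, in this order (a step that is already met when the one before it is completed fails the run):
1. the two loose slats lie let go on the stack as its third layer, along drum x at y about +-21 mm, the stack below still standing (((x of slat_e in the frame of drum between -0.012 and 0.012 m and y of slat_e in the frame of drum between 0.012 and 0.03 m and z of slat_e in the frame of drum between 0.029 and 0.036 m and angle between the x axis of each of slat_e, slat_f and the x axis of drum, either way round below 0.2 rad and x of slat_f in the frame of drum between -0.012 and 0.012 m and y of slat_f in the frame of drum between -0.03 and -0.012 m and z of slat_f in the frame of drum between 0.029 and 0.036 m) or (x of slat_e in the frame of drum between -0.012 and 0.012 m and y of slat_e in the frame of drum between -0.03 and -0.012 m and z of slat_e in the frame of drum between 0.029 and 0.036 m and angle between the x axis of each of slat_e, slat_f and the x axis of drum, either way round below 0.2 rad and x of slat_f in the frame of drum between -0.012 and 0.012 m and y of slat_f in the frame of drum between 0.012 and 0.03 m and z of slat_f in the frame of drum between 0.029 and 0.036 m)) and y of slat_a in the frame of drum between 0.011 and 0.031 m and x of slat_a in the frame of drum between -0.012 and 0.012 m and z of slat_a in the frame of drum between 0.005 and 0.012 m and angle between the x axis of each of slat_a, slat_b and the x axis of drum, either way round below 0.2 rad and y of slat_b in the frame of drum between -0.031 and -0.011 m and x of slat_b in the frame of drum between -0.012 and 0.012 m and z of slat_b in the frame of drum between 0.005 and 0.012 m and x of slat_c in the frame of drum between 0.011 and 0.031 m and y of slat_c in the frame of drum between -0.012 and 0.012 m and z of slat_c in the frame of drum between 0.017 and 0.024 m and angle between the x axis of each of slat_c, slat_d and the y axis of drum, either way round below 0.2 rad and x of slat_d in the frame of drum between -0.031 and -0.011 m and y of slat_d in the frame of drum between -0.012 and 0.012 m and z of slat_d in the frame of drum between 0.017 and 0.024 m and contact force between the fingers and slat_e below 0.3 N and contact force between the fingers and slat_f below 0.3 N), for 0.3 s.
2. the lid stands in the drum over the stack, its lugs through the gaps, not yet turned (z of lid in the frame of drum below 0.0125 m and horizontal distance between lid and drum below 0.0065 m and angle between lid's own z axis and vertical below 0.06 rad and angle between the x axis of lid and the x axis of drum, either way round above 0.48 rad), for 0.1 s.
3. the lid is turned half way and held there (z of lid in the frame of drum below 0.0125 m and horizontal distance between lid and drum below 0.0065 m and angle between lid's own z axis and vertical below 0.06 rad and angle between the x axis of lid and the x axis of drum, either way round below 0.2 rad and value of joint drum_follower between 0.34 and 0.76 rad and contact force between the fingers and lid above 3 N), for 0.5 s.
At the end, for the whole second after the job is handed in: Lid down in the drum (origin under 12.5 mm above the drum's, 6.5 mm off axis, tilt 0.06 rad), bar within 0.2 rad of the single ribs, follower 0.34 to 0.76 rad, gripped with over 3 N, at rest; six slats in three crosswise layers, each within 12 mm along, 9 mm across, 0.2 rad (all of step 3 and angular speed of lid below 0.15 rad/s and ((x of slat_e in the frame of drum between -0.012 and 0.012 m and y of slat_e in the frame of drum between 0.012 and 0.03 m and z of slat_e in the frame of drum between 0.029 and 0.036 m and angle between the x axis of each of slat_e, slat_f and the x axis of drum, either way round below 0.2 rad and x of slat_f in the frame of drum between -0.012 and 0.012 m and y of slat_f in the frame of drum between -0.03 and -0.012 m and z of slat_f in the frame of drum between 0.029 and 0.036 m) or (x of slat_e in the frame of drum between -0.012 and 0.012 m and y of slat_e in the frame of drum between -0.03 and -0.012 m and z of slat_e in the frame of drum between 0.029 and 0.036 m and angle between the x axis of each of slat_e, slat_f and the x axis of drum, either way round below 0.2 rad and x of slat_f in the frame of drum between -0.012 and 0.012 m and y of slat_f in the frame of drum between 0.012 and 0.03 m and z of slat_f in the frame of drum between 0.029 and 0.036 m)) and y of slat_a in the frame of drum between 0.011 and 0.031 m and x of slat_a in the frame of drum between -0.012 and 0.012 m and z of slat_a in the frame of drum between 0.005 and 0.012 m and angle between the x axis of each of slat_a, slat_b and the x axis of drum, either way round below 0.2 rad and y of slat_b in the frame of drum between -0.031 and -0.011 m and x of slat_b in the frame of drum between -0.012 and 0.012 m and z of slat_b in the frame of drum between 0.005 and 0.012 m and x of slat_c in the frame of drum between 0.011 and 0.031 m and y of slat_c in the frame of drum between -0.012 and 0.012 m and z of slat_c in the frame of drum between 0.017 and 0.024 m and angle between the x axis of each of slat_c, slat_d and the y axis of drum, either way round below 0.2 rad and x of slat_d in the frame of drum between -0.031 and -0.011 m and y of slat_d in the frame of drum between -0.012 and 0.012 m and z of slat_d in the frame of drum between 0.017 and 0.024 m); the arm keeps its last pose, push and grip.
It fails at once if the lid is forced on into the lock click (follower past 0.95 rad) (value of joint drum_follower above 0.95 rad).
It fails at once if a bystander is pushed or knocked over (moved more than 30 mm) (distance of any of polish_tin, shoe_brush, door_keys, shoehorn, torch, spray from where it was at the start of the episode above 0.03 m).
It also fails if it takes over 64 s, if anything falls off the work surface, if the arm or the gripper's body presses on something with over 40 N, if the wrist force passes 120 N, or if a joint passes its speed limit or range.

## Working session

There is one attempt and no reset: what is moved stays moved. The work goes in short steps, Python scripts to look and compute and a shell command to move; the robot and the scene stay as the last step left them, time stands still between calls to the robot, and variables do not carry over. Pictures are saved under pics/ and viewed, about 8 in all and at most 12, crops included, and the job is handed in when it is done.

```bash
mkdir -p pics; ls; cat > h.py <<'E'
import numpy as np, cv2, pickle
from cell import env
from scipy.spatial.transform import Rotation as R
def grab(n, save=None):
    s=env.state(); c=env.read_camera(n); c['state']=s
    if save: cv2.imwrite('pics/'+save+'.png',c['image'])
    pickle.dump(c,open('last_'+n+'.pkl','wb')); return c
def world(c,u,v,win=1):
    z=c['range_z'][int(v)-win:int(v)+win+1,int(u)-win:int(u)+win+1]; z=np.median(z[z>0]) if (z>0).any() else 0
    return worldz(c,u,v,z)
def worldz(c,u,v,z):
    p=np.array([(u-c['cx'])/c['fx']*z,(v-c['cy'])/c['fy']*z,z])
    M=cv2.Rodrigues(np.array(c['rvec'],float))[0]; return M.T@(p-np.ravel(c['tvec']))
def onplane(c,u,v,h):
    a=worldz(c,u,v,100.);b=worldz(c,u,v,1000.); return a+(b-a)*(h-a[2])/(b[2]-a[2])
E
python3 - <<'E'
from h import *
for n in('top','side','wrist'):
    c=grab(n,n+'0'); print(n,c['fx'],c['cx'],c['cy'],c.get('rvec'),c.get('tvec'),c.get('tool_from_camera'))
print(env.state())
E
```

```text
pics
top 394.20243624986693 278.0639812027731 208.87224017594494 [ 2.10249673 -2.15478317  0.13312399] [ 42.16721956 539.72287405 979.80642662] None
side 525.9985433682444 277.9712096192512 207.00684635454564 [ 1.13542003 -2.39137956  0.99921169] [ 361.60964809  318.08059265 1510.70644523] None
wrist 325.19226210127806 280.928669966532 204.18432534861157 None None [[-1.11721973e-04 -9.57366048e-01 -2.88877548e-01  8.18676072e+01]
 [ 9.99997546e-01  5.32143546e-04 -2.15031547e-03 -2.94518147e-01]
 [ 2.21236335e-03 -2.88877080e-01  9.57363639e-01 -1.69952256e+02]
 [ 0.00000000e+00  0.00000000e+00  0.00000000e+00  1.00000000e+00]]
{'t': 0.15, 'joints': array([-1.45258949e+00,  4.91412235e-01,  1.55929729e+00,  5.55549849e-06,
        1.09170853e+00, -1.05635281e-01]), 'qvel': array([ 0.00031327, -0.00124987, -0.00335146, -0.00218083,  0.00010584,
       -0.00132546]), 'tau': array([ 3.26933819e-03, -6.12894344e+01, -2.58277774e+01,  6.93357456e-02,
        4.72939212e-02, -7.30002989e-05]), 'eef_pos': array([ 138.71738865, -609.23403859,  214.20568491]), 'tcp_rot': array([-3.14077237e+00, -9.19301954e-05,  2.23839520e-01]), 'ft_force': array([-0.17667103,  0.2712234 , -0.29726132]), 'moment': array([-0.02148175, -0.02821074, -0.004674  ]), 'opening': 1.006616362763874}
```

View pics/top0.png

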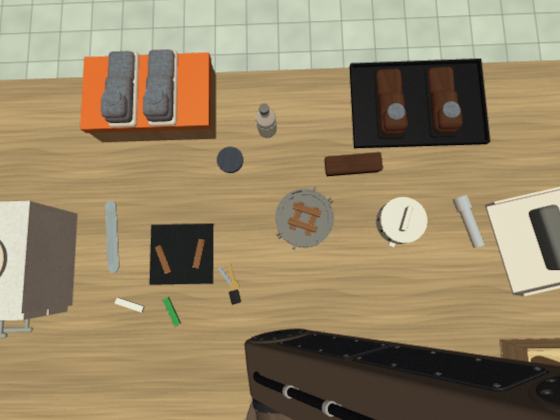

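View pics/side0.png

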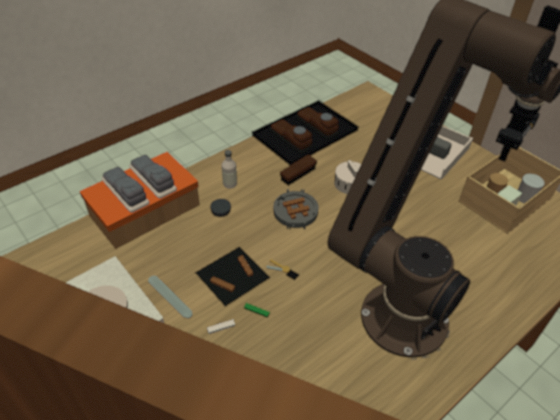

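The top view shows the two cedar slats on the mat at (163,259) and (198,253), the drum at (304,218) and the lid at (404,219). Look-alikes are the green slat at (171,311), the white one at (129,305), the stack slats inside the drum, and the brush at (353,164). I choose the two brown ones on the black mat and will check them in one enlarged composite.

```bash
python3 - <<'E'
from h import *
c=pickle.load(open('last_top.pkl','rb')); im=c['image']
def cr(u0,v0,w,h,k): return cv2.resize(im[v0:v0+h,u0:u0+w],None,fx=k,fy=k,interpolation=cv2.INTER_CUBIC)
a=cr(145,220,75,70,5); b=cr(265,183,80,70,5); d=cr(372,188,70,70,5)
o=np.zeros((710,780,3),np.uint8)
o=np.zeros((590,780,3),np.uint8)
a=cv2.resize(a,(375,350)); o[:350,:375]=a; o[:350,378:778]=b; 
d=cv2.resize(d,(230,230)); o[355:585,:230]=d
cv2.imwrite('pics/comp.png',o)
for n,(u,v,h) in dict(s1=(163,259,15),s2=(198,253,15),drum=(304,218,30),lid=(404,219,60),tin=(230,160,24),brush=(353,164,44),keys=(230,280,5),horn=(112,236,4),torch=(469,221,30),spray=(266,118,100)).items(): print(n,onplane(c,u,v,h).round(),world(c,u,v).round())
E
```

```text
s1 [419. 336.  15.] [419. 335.  16.]
s2 [433. 243.  15.] [433. 243.  16.]
drum [517. -38.  30.] [519. -39.   9.]
lid [ 504. -287.   60.] [ 501. -280.   84.]
tin [680. 156.  24.] [680. 156.  24.]
brush [ 654. -170.   44.] [ 654. -170.   44.]
keys [361. 160.   5.] [361. 160.   4.]
horn [485. 479.   4.] [484. 479.   5.]
torch [ 498. -461.   30.] [ 497. -461.   32.]
spray [765.  53. 100.] [760.  52. 113.]
```

View pics/comp.png

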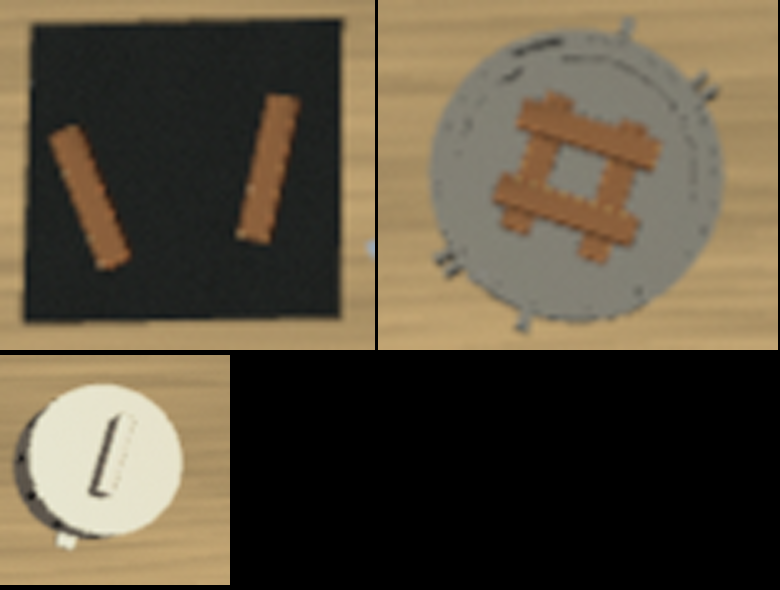

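The crop confirms the two brown slats on the black mat. The drum's single ribs are at crop (627,27) and (522,325), with double ribs at (705,88) and (447,262). The lid bar points roughly along image up, leaning right. Now metric values from depth.

```bash
cat >> h.py <<'E'
def cloud(c):
    v,u=np.mgrid[:420,:560]; z=c['range_z'].astype(float)
    p=np.stack([(u-c['cx'])/c['fx']*z,(v-c['cy'])/c['fy']*z,z],-1)
    M=cv2.Rodrigues(np.array(c['rvec'],float))[0]; return (p-np.ravel(c['tvec']))@M, z>0
def rect(P):
    r=cv2.minAreaRect(P[:,:2].astype(np.float32)); b=cv2.boxPoints(r); e=b[1]-b[0],b[2]-b[1]
    l=max(e,key=np.linalg.norm); return np.round(r[0],1),np.round(r[1],1),round(float(np.arctan2(l[1],l[0])%np.pi),3)
E
python3 - <<'E'
from h import *
c=pickle.load(open('last_top.pkl','rb')); P,ok=cloud(c); im=c['image'].astype(int)
brown=(im[...,2]>im[...,0]+35)
def box(m,u0,u1,v0,v1):
    k=np.zeros_like(ok);k[v0:v1,u0:u1]=1; return P[m&ok&(k>0)]
z=P[...,2]
for n,b in dict(s1=(152,175,240,278),s2=(188,210,235,273)).items():
    Q=box((z>9)&(z<22)&brown,*b); print(n,len(Q),rect(Q),Q[:,2].mean())
Q=box((z>27)&(z<40)&brown,280,330,195,242); print('stack',len(Q),rect(Q))
Q=box(z>75,380,430,195,245); print('bar',len(Q),rect(Q),np.median(Q[:,2]))
Q=box((z>50)&(z<62),370,440,188,258); print('lidtop',len(Q),cv2.minEnclosingCircle(Q[:,:2].astype(np.float32)))
f=lambda x,y,h:onplane(c,265+(x-378)/5-.4,183+y/5-.4,h)
a,b=f(627,27,30),f(522,325,30);print(a,b,(a+b)/2,np.arctan2(*(a-b)[1::-1]),np.hypot(*(a-b)[:2]))
a,b=f(705,88,30),f(447,262,30);print(a,b,(a+b)/2,np.arctan2(*(a-b)[1::-1])+np.deg2rad(36),np.hypot(*(a-b)[:2]))
Q=box((z>21)&(z<28)&~brown,265,345,183,255); print('rim',len(Q),cv2.minEnclosingCircle(Q[:,:2].astype(np.float32)))
u0,_=[0,0]
l=onplane(c,372+67/3.286,188+(541-355)/3.286,9); print('lug',l)
E
```

```text
s1 177 (array([420.3, 335.5]), array([75.2, 16.5]), 0.394) 16.050583036219265
s2 180 (array([433.7, 241.8]), array([18.6, 75.2]), 2.91) 15.758430070191874
stack 369 (array([513.9, -46.8]), array([114.9, 128.8]), 1.684)
bar 149 (array([ 503.8, -287.5]), array([12.6, 61.4]), 2.809) 86.60041967935038
lidtop 1503 ((504.0489807128906, -287.73260498046875), 58.30851745605469)
[595.52576638 -67.83643179  30.        ] [440.28890822  -8.11015461  30.        ] [517.9073373 -37.9732932  30.       ] -0.36728490186892343 166.33012451045815
[ 561.76743866 -107.4269969    30.        ] [473.80703274  29.87078904  30.        ] [517.7872357  -38.77810393  30.        ] -0.3727006255478984 163.05739796942984
rim 725 ((520.9411010742188, -39.7169189453125), 84.18209075927734)
lug [ 443.05720698 -267.32513136    9.        ]
```

```bash
cat > go.py <<'E'
import sys; from h import *
s=env.state(); p=s['eef_pos']; y=s['tcp_rot'][2]; x=[float(a) for a in sys.argv[1:]]
d=np.array(x[:3])-p; w=(x[3]-y+np.pi)%(2*np.pi)-np.pi
print('tool shift m',np.round([(np.cos(y)*d[0]+np.sin(y)*d[1])/1e3,(np.sin(y)*d[0]-np.cos(y)*d[1])/1e3,-d[2]/1e3],4),'turn',round(-w,4),'dist',np.linalg.norm(d).round(),'t',s['t'].__round__(2),'j6',s['joints'][5].round(2),'F',s['ft_force'].round(1))
E
python3 go.py 504 -288 215 -0.35
```

```text
tool shift m [ 0.4275 -0.2321 -0.0008] turn 0.5738 dist 486.0 t 0.15 j6 -0.11 F [-0.2  0.3 -0.3]
```

```bash
python3 -m pendant '[[[1,0.427,-0.232,0,0.574],[1,0.427,-0.232,0,0.574],[1,0.427,-0.232,0,0.574],[1,0.427,-0.232,0,0.574],[1,0.427,-0.232,0,0.574],[1,0.427,-0.232,0,0.574],[1,0.427,-0.232,0,0.574],[1,0.427,-0.232,0,0.574]]]'; python3 go.py 504 -288 215 -0.35
```

```text
t: 0.95
eef_pos: [438.0, -345.7, 214.6]
tcp_rot: [3.141, 0.0, -0.35]
ft_force: [0.7, 0.0, -0.1]
opening: 0.999
tool shift m [ 0.0422 -0.0769 -0.0004] turn -0.0003 dist 88.0 t 0.95 j6 1.13 F [ 0.7  0.  -0.1]
```

```bash
python3 -m pendant '[[[1,0.042,-0.077,0,0],[1,0.042,-0.077,0,0],[1,0.042,-0.077,0,0],[1,0.042,-0.077,0,0],[1,0.042,-0.077,0,0],[1,0.042,-0.077,0,0],[1,0.042,-0.077,0,0],[1,0.042,-0.077,0,0]]]'; python3 - <<'E'
from h import *
c=grab('wrist','w_lid'); import shutil; shutil.copy('last_wrist.pkl','w_lid.pkl')
E
python3 go.py 518 -38 215 -0.35
```

```text
t: 1.75
eef_pos: [502.2, -290.0, 214.7]
tcp_rot: [3.141, -0.0, -0.351]
ft_force: [0.5, -0.3, -0.2]
opening: 1.003
tool shift m [-0.0718 -0.2419 -0.0003] turn -0.0011 dist 252.0 t 1.8 j6 1.28 F [ 0.1 -0.8 -0.1]
```

```bash
python3 -m pendant '[[[1,-0.072,-0.242,0,0],[1,-0.072,-0.242,0,0],[1,-0.072,-0.242,0,0],[1,-0.072,-0.242,0,0],[1,-0.072,-0.242,0,0],[1,-0.072,-0.242,0,0],[1,-0.072,-0.242,0,0],[1,-0.072,-0.242,0,0]]]'; python3 - <<'E'
from h import *
c=grab('wrist','w_drum'); import shutil; shutil.copy('last_wrist.pkl','w_drum.pkl')
a=cv2.imread('pics/w_lid.png');b=c['image']
o=np.hstack([a[:,100:460],b[:,60:500]]); cv2.imwrite('pics/w2.png',o); print(o.shape)
E
python3 go.py 433.7 241.8 215 -0.23
```

```text
t: 2.6
eef_pos: [518.1, -38.2, 214.7]
tcp_rot: [3.141, -0.0, -0.351]
ft_force: [-0.3, -0.8, 0.3]
opening: 1.0
(420, 800, 3)
tool shift m [-0.1758 -0.2342 -0.0004] turn -0.1216 dist 293.0 t 2.65 j6 1.72 F [-0.4 -0.2  0.4]
```

View pics/w2.png

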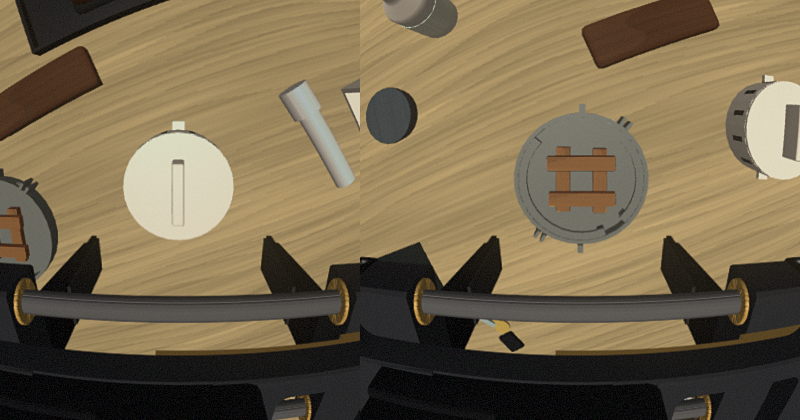

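The left panel shows the lid with its bar from (178,160) to (178,226) and a lug at (178,126). The right panel shows the drum with single ribs at (582,107) and (580,248), gaps at upper left (540,138) and lower right (612,228), and the intact stack. Next I refine both poses from the depth.

```bash
cat >> h.py <<'E'
def wcloud(c,pos=None):
    v,u=np.mgrid[:420,:560].astype(float); z=c['range_z'].astype(float)
    a,b=u-c['cx'],v-c['cy']; r=np.hypot(a,b)+1e-9; t=np.tan(r/c['fx'])
    p=np.stack([a/r*t*z,b/r*t*z,z,np.ones_like(z)],-1)@np.array(c['tool_from_camera']).T
    s=c['state']; return p[...,:3]@R.from_euler('xyz',s['tcp_rot']).as_matrix().T+s['eef_pos'], z>0
def circ(Q):
    A=np.c_[2*Q[:,:2],np.ones(len(Q))]; s=np.linalg.lstsq(A,(Q[:,:2]**2).sum(1),rcond=None)[0]
    return s[:2].round(1),np.sqrt(s[2]+s[:2]@s[:2]).round(1)
E
python3 - <<'E'
from h import *
c=pickle.load(open('w_lid.pkl','rb'));P,ok=wcloud(c);z=P[...,2]; v,u=np.mgrid[:420,:560]
print(c['state']['eef_pos'],c['state']['qvel'].round(3))
k=ok&(v<255)&(u>200)&(u<350)
Q=P[k&(z>78)&(z<95)];print('bar',rect(Q),np.median(Q[:,2]))
Q=P[k&(z>50)&(z<62)];h=cv2.convexHull(Q[:,:2].astype(np.float32))[:,0];print('top',circ(h),np.median(Q[:,2]))
Q=P[k&(v<133)&(abs(u-278)<14)&(z>4)&(z<14)];print('lug',Q.mean(0) if len(Q) else 0)
c=pickle.load(open('w_drum.pkl','rb'));P,ok=wcloud(c);z=P[...,2]; im=c['image'].astype(int)
print(c['state']['eef_pos'],c['state']['qvel'].round(3))
br=im[...,2]>im[...,0]+35
k=ok&(v<260)&(u>200)&(u<360)
d=np.hypot(P[...,0]-518,P[...,1]+38.4)
Q=P[k&(z>22)&(z<27)&(d<82)&(d>60)&~br];h=cv2.convexHull(Q[:,:2].astype(np.float32))[:,0];print('rim',circ(h),np.median(Q[:,2]))
for s in (v<125,v>225):
  Q=P[k&s&(abs(u-281)<8)&(d>79)&(d<88)&(z>15)];print('rib',len(Q),Q.mean(0))
for s in (v<178,v>=178):
  Q=P[k&s&br&(d<60)&(z>29)&(z<36)];print('slat',len(Q),rect(Q),np.median(Q[:,2]))
E
```

```text
[ 502.17301315 -289.98023755  214.70489878] [ 0.006  0.001 -0.001 -0.001 -0.002  0.   ]
bar (array([ 503.8, -285.7]), array([11.6, 61.1]), 2.792) 85.90919379414237
top (array([ 503.2, -286.1]), np.float64(58.0)) 56.07688532610115
lug [ 562.91898249 -307.61274825    8.85180693]
[518.10610379 -38.23963785 214.66878596] [-0.018  0.003  0.     0.     0.     0.001]
rim (array([519. , -37.5]), np.float64(77.1)) 24.92754272602687
rib 47 [595.92741415 -66.44431408  30.08258879]
rib 34 [441.46556663  -7.37786745  30.04413171]
slat 999 (array([539. , -44.9]), array([75.4, 15.7]), 1.224) 31.95438462942292
slat 923 (array([499.9, -31.3]), array([74.2, 16.4]), 1.223) 32.106118724825365
```

```bash
python3 -m pendant '[[[0.5,-0.176,-0.234,0,-0.121],[0.5,-0.176,-0.234,0,-0.121],[0.5,-0.176,-0.234,0,-0.121],[0.5,-0.176,-0.234,0,-0.121],[0.5,-0.176,-0.234,0,-0.121],[0.5,-0.176,-0.234,0.04,-0.121],[0.5,-0.176,-0.234,0.09,-0.121],[0.5,-0.176,-0.234,0.13,-0.121]]]'; python3 -m pendant '[[[0.5,0,0,0.03,0],[0.5,0,0,0.03,0],[0.5,0,0,0.03,0],[0.5,0,0,0.03,0],[0.5,0,0,0.03,0],[0.5,0,0,0.03,0],[0.5,0,0,0.03,0],[0.5,0,0,0.03,0]]]';python3 go.py 433.7 241.8 5 -0.23
```

```text
t: 3.45
eef_pos: [433.3, 243.0, 83.4]
tcp_rot: [-3.141, -0.002, -0.229]
ft_force: [1.4, 0.5, 0.3]
opening: 0.505
t: 4.25
eef_pos: [433.1, 242.9, 55.0]
tcp_rot: [-3.141, -0.001, -0.229]
ft_force: [0.6, 0.7, -1.1]
opening: 0.499
tool shift m [0.0009 0.0009 0.05  ] turn 0.0009 dist 50.0 t 4.25 j6 2.18 F [ 0.6  0.7 -1.1]
```

```bash
python3 -m pendant '[[[0.5,0.001,0.001,0.03,0],[0.5,0.001,0.001,0.05,0],[0.5,0.001,0.001,0.05,0],[0.5,0.001,0.001,0.05,0],[0,0.001,0.001,0.05,0],[0,0.001,0.001,0.05,0],[0,0.001,0.001,0.05,0],[0,0.001,0.001,0.05,0]]]'; python3 go.py 511.5 -57.1 34.5 -0.36
```

```text
t: 5.05
eef_pos: [433.7, 241.6, 4.7]
tcp_rot: [3.142, -0.0, -0.229]
ft_force: [0.0, -0.3, 0.5]
opening: 0.219
tool shift m [ 0.1436  0.2732 -0.0298] turn 0.1309 dist 310.0 t 5.05 j6 2.18 F [ 0.  -0.3  0.5]
```

```bash
python3 -m pendant '[[[0,0,0,0,0],[0,0,0,0,0],[0,0,0,0,0],[0,0,0,-0.03,0],[0,0,0,-0.08,0],[0,0,0,-0.12,0],[0,0.04,0.04,-0.12,0],[0,0.06,0.08,-0.12,0]]]'; python3 go.py 511.5 -57.1 74.5 -0.36
```

```text
t: 5.85
eef_pos: [475.4, 151.1, 126.1]
tcp_rot: [-3.14, -0.004, -0.226]
ft_force: [1.4, -0.7, 0.1]
opening: 0.165
tool shift m [0.0818 0.1948 0.0516] turn 0.1342 dist 218.0 t 5.85 j6 1.97 F [ 1.4 -0.7  0.1]
```

```bash
python3 -m pendant '[[[0,0.083,0.194,0,0.131],[0,0.083,0.194,0,0.131],[0,0.083,0.194,0,0.131],[0,0.083,0.194,0,0.131],[0,0.083,0.194,0,0.131],[0,0.083,0.194,0.03,0.131],[0,0.083,0.194,0.05,0.131],[0,0.083,0.194,0.05,0.131]]]'; python3 -m pendant '[[[0,0,0,0,0],[0,0,0,0,0],[0,0,0,0,0],[0,0,0,0.01,0],[0,0,0,0.02,0],[0,0,0,0.02,0],[0,0,0,0.02,0],[0,0,0,0.02,0]]]'; python3 go.py 511.5 -57.1 34.5 -0.36
```

```text
t: 6.65
eef_pos: [509.1, -56.3, 72.6]
tcp_rot: [3.141, 0.004, -0.36]
ft_force: [-0.5, 0.5, 0.1]
opening: 0.168
t: 7.45
eef_pos: [510.5, -56.8, 54.6]
tcp_rot: [3.142, -0.0, -0.36]
ft_force: [-0.3, -1.0, -0.1]
opening: 0.165
tool shift m [ 0.001  -0.0001  0.0201] turn -0.0002 dist 20.0 t 7.45 j6 1.69 F [-0.3 -1.  -0.1]
```

```bash
python3 -m pendant '[[[0,0.001,0,0.008,0],[0,0.001,0,0.015,0],[0,0.001,0,0.0203,0],[0,0.001,0,0.0203,0],[0,0.001,0,0.0203,0],[0.3,0.001,0,0.0203,0],[0.3,0.001,0,0.0203,0],[0.3,0.001,0,0.0203,0]]]'; python3 go.py 420.3 335.5 180 0.394
```

```text
t: 8.25
eef_pos: [511.4, -57.1, 34.3]
tcp_rot: [3.142, -0.0, -0.36]
ft_force: [0.8, -0.6, -0.2]
opening: 0.293
tool shift m [-0.2236 -0.3353 -0.1457] turn -0.7542 dist 429.0 t 8.25 j6 1.69 F [ 0.8 -0.6 -0.2]
```

```bash
python3 -m pendant '[[[0.3,0,0,-0.02,0],[0.3,0,0,-0.06,0],[0.3,0,0,-0.11,0],[0.5,-0.02,-0.03,-0.12,-0.1],[0.5,-0.05,-0.07,-0.12,-0.25],[0.5,-0.08,-0.11,-0.12,-0.4],[0.5,-0.11,-0.15,-0.12,-0.55],[0.5,-0.14,-0.19,-0.12,-0.7]]]'; python3 - <<'E'
from h import *
grab('top'); c=pickle.load(open('last_top.pkl','rb')); cv2.imwrite('pics/t1.png',cv2.resize(c['image'][170:290,140:360],None,fx=3.5,fy=3.5,interpolation=cv2.INTER_CUBIC))
P,ok=cloud(c); v,u=np.mgrid[:420,:560]; d=np.hypot(P[...,0]-519,P[...,1]+37.5)
Q=P[ok&(d<58)&(P[...,2]>40)&(P[...,2]<50)]; print('placed',len(Q),rect(Q) if len(Q)>5 else 0)
E
python3 go.py 420.3 335.5 85 0.394
```

```text
t: 9.05
eef_pos: [446.5, 171.7, 154.5]
tcp_rot: [3.141, -0.001, 0.346]
ft_force: [0.5, -0.0, -0.2]
opening: 0.497
placed 182 (array([510.8, -57.9]), array([15.4, 75.3]), 2.788)
tool shift m [ 0.0332 -0.1569  0.0696] turn -0.0355 dist 175.0 t 9.1 j6 1.45 F [-3.   2.4 -0.4]
```

View pics/t1.png

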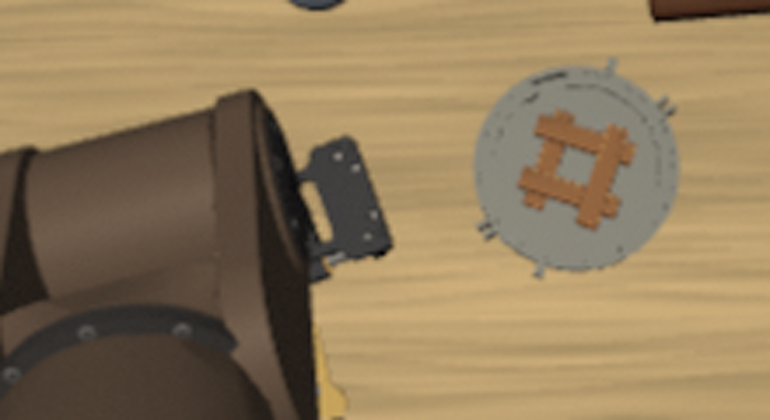

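The first slat lies on the right side of the stack at crop (600,180), measured at (510.8,-57.9), which is where I wanted it. Now the second one.

```bash
python3 -m pendant '[[[0.5,0.033,-0.157,0,-0.05],[0.5,0.033,-0.157,0,-0.05],[0.5,0.033,-0.157,0,-0.05],[0.5,0.033,-0.157,0.03,-0.05],[0.5,0.033,-0.157,0.07,-0.05],[0.5,0.033,-0.157,0.09,-0.05],[0.5,0.033,-0.157,0.1,-0.05],[0.5,0.033,-0.157,0.1,-0.05]]]'; python3 go.py 420.3 335.5 5 0.394
```

```text
t: 9.9
eef_pos: [425.9, 328.8, 53.5]
tcp_rot: [3.141, 0.002, 0.39]
ft_force: [-0.2, 0.7, 0.2]
opening: 0.501
tool shift m [-0.0026 -0.0083  0.0485] turn -0.0044 dist 49.0 t 9.9 j6 1.72 F [-0.2  0.7  0.2]
```

```bash
python3 -m pendant '[[[0.5,-0.002,-0.008,0,-0.004],[0.5,-0.002,-0.008,0,-0.004],[0.5,-0.002,-0.008,0.015,-0.004],[0.5,-0.002,-0.008,0.03,-0.004],[0.5,-0.002,-0.008,0.03,-0.004],[0.5,-0.002,-0.008,0.03,-0.004],[0.5,-0.002,-0.008,0.03,-0.004],[0.5,-0.002,-0.008,0.03,-0.004]]]'; python3 go.py 420.3 335.5 5 0.394
```

```text
t: 10.7
eef_pos: [421.6, 335.9, 25.1]
tcp_rot: [-3.141, -0.001, 0.394]
ft_force: [0.5, -0.8, -0.3]
opening: 0.499
tool shift m [-0.0013 -0.0001  0.0201] turn -0.0002 dist 20.0 t 10.7 j6 1.73 F [ 0.5 -0.8 -0.3]
```

```bash
python3 -m pendant '[[[0.5,-0.001,0,0.01,0],[0.5,-0.001,0,0.02,0],[0.3,-0.001,0,0.02,0],[0,-0.001,0,0.02,0],[0,-0.001,0,0.02,0],[0,-0.001,0,0.02,0],[0,-0.001,0,0.02,0],[0,-0.001,0,0.02,0]]]'; python3 go.py 526.3 -17.7 75 -0.36
```

```text
t: 11.5
eef_pos: [420.3, 335.3, 4.2]
tcp_rot: [3.141, 0.0, 0.394]
ft_force: [0.3, 0.0, 0.6]
opening: 0.164
tool shift m [-0.0376  0.3666 -0.0708] turn 0.7538 dist 375.0 t 11.5 j6 1.73 F [0.3 0.  0.6]
```

```bash
python3 -m pendant '[[[0,0,0,-0.03,0],[0,0,0,-0.08,0],[0,0,0,-0.12,0],[0,-0.004,0.04,-0.12,0.12],[0,-0.009,0.09,-0.12,0.26],[0,-0.014,0.14,-0.12,0.4],[0,-0.019,0.19,-0.12,0.54],[0,-0.024,0.24,-0.12,0.68]]]'; python3 go.py 526.3 -17.7 75 -0.36
```

```text
t: 12.3
eef_pos: [490.2, 103.5, 124.5]
tcp_rot: [-3.142, -0.0, -0.292]
ft_force: [1.5, 0.5, 0.2]
opening: 0.168
tool shift m [0.0695 0.1057 0.0495] turn 0.0684 dist 136.0 t 12.3 j6 1.94 F [1.5 0.5 0.2]
```

```bash
python3 -m pendant '[[[0,0.069,0.105,0,0.07],[0,0.069,0.105,0,0.07],[0,0.069,0.105,0,0.07],[0,0.069,0.105,0.02,0.07],[0,0.069,0.105,0.05,0.07],[0,0.069,0.105,0.06,0.07],[0,0.069,0.105,0.065,0.07],[0,0.069,0.105,0.065,0.07]]]'; python3 go.py 526.3 -17.7 33.8 -0.36
```

```text
t: 13.1
eef_pos: [526.5, -14.6, 59.4]
tcp_rot: [3.141, 0.0, -0.356]
ft_force: [0.3, 0.8, 0.1]
opening: 0.163
tool shift m [0.0009 0.003  0.0256] turn 0.0042 dist 26.0 t 13.1 j6 1.77 F [0.3 0.8 0.1]
```

```bash
python3 -m pendant '[[[0,0.001,0.003,0,0.004],[0,0.001,0.003,0.005,0.004],[0,0.001,0.003,0.013,0.004],[0,0.001,0.003,0.02,0.004],[0,0.001,0.003,0.02,0.004],[0,0.001,0.003,0.02,0.004],[0,0.001,0.003,0.02,0.004],[0,0.001,0.003,0.02,0.004]]]'; python3 go.py 526.3 -17.7 33.6 -0.36
```

```text
t: 13.9
eef_pos: [526.5, -18.0, 39.5]
tcp_rot: [3.142, -0.0, -0.36]
ft_force: [-0.2, 0.7, -0.7]
opening: 0.166
tool shift m [-0.0003 -0.0002  0.0059] turn -0.0002 dist 6.0 t 13.9 j6 1.77 F [-0.2  0.7 -0.7]
```

```bash
python3 -m pendant '[[[0,0,0,0.003,0],[0,0,0,0.0058,0],[0,0,0,0.0058,0],[0,0,0,0.0058,0],[0.3,0,0,0.0058,0],[0.3,0,0,0.0058,0],[0.3,0,0,0.0058,0],[0.3,0,0,0.0058,0]]]';  python3 -m pendant '[[[0.3,0,0,-0.02,0],[0.3,0,0,-0.05,0],[0.3,0,0,-0.1,0],[0.3,0,0,-0.15,0],[0.5,0,0,-0.18,0],[0.7,0,0,-0.18,0],[0.8,0,0,-0.18,0],[0.9,0,0,-0.18,0]]]'; python3 - <<'E'
from h import *
c=grab('wrist','w_3'); P,ok=wcloud(c); v,u=np.mgrid[:420,:560]; z=P[...,2]; im=c['image'].astype(int)
c0=np.array([518.9,-37.4]);f=-.36; x=(P[...,:2]-c0)@[np.cos(f),np.sin(f)]; y=(P[...,:2]-c0)@[-np.sin(f),np.cos(f)]; d=np.hypot(x,y)
D=np.stack([x,y],-1)
for s in (y>0,y<0):
  Q=D[ok&s&(d<58)&(z>40)&(z<50)]; print('third',len(Q),rect(Q),np.median(z[ok&s&(d<58)&(z>40)&(z<50)]))
for s in (x>0,x<0):
  Q=D[ok&s&(d<58)&(z>29)&(z<36)]; print('second',len(Q),rect(Q))
k=ok&(v<260)
for s in (x>0,x<0):
  Q=P[k&s&(abs(y)<6)&(d>79)&(d<88)&(z>15)];print('rib',len(Q),Q.mean(0))
Q=P[k&(z>22)&(z<27)&(d<80)&(d>60)];h=cv2.convexHull(Q[:,:2].astype(np.float32))[:,0];print('rim',circ(h))
cv2.imwrite('pics/w3c.png',cv2.resize(c['image'][60:270,170:400],None,fx=2.5,fy=2.5))
E
python3 go.py 503.5 -285.9 160 -0.35
```

```text
t: 14.7
eef_pos: [526.4, -17.9, 33.5]
tcp_rot: [3.142, -0.0, -0.36]
ft_force: [-0.3, 1.0, 0.4]
opening: 0.297
t: 15.5
eef_pos: [525.8, -17.8, 212.3]
tcp_rot: [3.141, 0.002, -0.36]
ft_force: [0.3, -0.4, 0.5]
opening: 0.578
third 1026 (array([ 0.3, 22.2]), array([15.8, 75.8]), 3.135) 44.05736837704198
third 1048 (array([ -2.2, -20.1]), array([16.6, 77.1]), 3.137) 43.932377748240455
second 571 (array([22.4, -0.1]), array([18.3, 76.2]), 1.593)
second 530 (array([-19. ,  -0.6]), array([18.8, 76.2]), 1.592)
rib 62 [596.71623819 -67.0895604   29.01106998]
rib 41 [442.14576303  -7.21985554  28.57105293]
rim (array([519. , -37.4]), np.float64(77.3))
tool shift m [0.0736 0.2587 0.0522] turn -0.0102 dist 274.0 t 15.55 j6 1.77 F [-0.8 -0.  -0.3]
```

View pics/w3c.png

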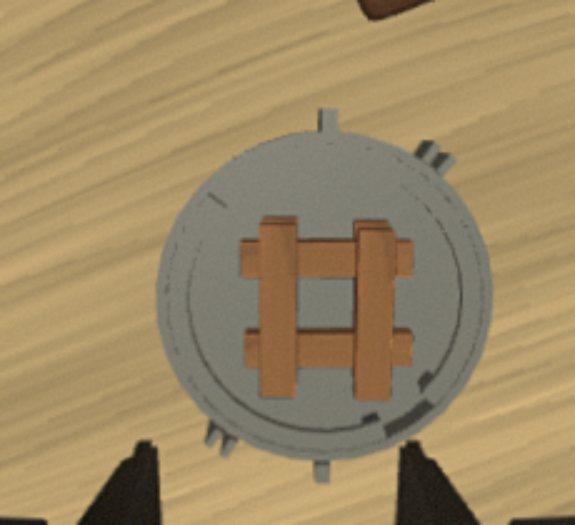

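The third layer is right: slats at y +22 and -20 mm, within 2 mm along, z 32, and second layer intact. Both lie parallel to the rib axis at crop (327,115)-(322,470). Next is the lid.

```bash
python3 -m pendant '[[[0.6,0.074,0.259,0,-0.01],[0.6,0.074,0.259,0,-0.01],[0.6,0.074,0.259,0,-0.01],[0.6,0.074,0.259,0,-0.01],[0.6,0.074,0.259,0,-0.01],[0.6,0.074,0.259,0.03,-0.01],[0.6,0.074,0.259,0.07,-0.01],[0.6,0.074,0.259,0.1,-0.01]]]';  python3 -m pendant '[[[0.6,0,0,0,0],[0.6,0,0,0,0],[0.6,0,0,0,0],[0.6,0,0,0,0],[0.6,0,0,0,0],[0.6,0,0,0,0],[0.6,0,0,0,0],[0.6,0,0,0,0]]]'; python3 go.py 503.5 -285.9 58.5 -0.35
```

```text
t: 16.35
eef_pos: [503.1, -286.7, 110.2]
tcp_rot: [-3.141, 0.003, -0.352]
ft_force: [0.1, -0.6, 0.0]
opening: 0.599
t: 17.15
eef_pos: [504.4, -286.4, 113.7]
tcp_rot: [3.141, -0.0, -0.35]
ft_force: [0.4, -0.6, -0.4]
opening: 0.605
tool shift m [-0.001  -0.0002  0.0552] turn -0.0002 dist 55.0 t 17.15 j6 1.29 F [ 0.4 -0.6 -0.4]
```

```bash
python3 -m pendant '[[[0.6,-0.001,0,0.03,0],[0.6,-0.001,0,0.05,0],[0.6,-0.001,0,0.055,0],[0.3,-0.001,0,0.055,0],[0,-0.001,0,0.055,0],[0,-0.001,0,0.055,0],[0,-0.001,0,0.055,0],[0,-0.001,0,0.055,0]]]';  python3 -m pendant '[[[0,0,0,0,0],[0,0,0,0,0],[0,0,0,0,0],[0,0,0,-0.01,0],[0,0,0,-0.03,0],[0,0,0,-0.06,0],[0,0,0,-0.09,0],[0,0,0,-0.09,0]]]'; python3 go.py 519.1 -37.4 150 0.262
```

```text
t: 17.95
eef_pos: [503.6, -286.2, 59.1]
tcp_rot: [3.141, -0.001, -0.35]
ft_force: [0.5, 0.2, 0.2]
opening: 0.237
t: 18.75
eef_pos: [504.6, -286.8, 152.5]
tcp_rot: [3.14, -0.006, -0.35]
ft_force: [-0.1, -0.5, -3.6]
opening: 0.123
tool shift m [-0.0719 -0.2393  0.0025] turn -0.6121 dist 250.0 t 18.75 j6 1.29 F [-0.1 -0.5 -3.6]
```

```bash
python3 -m pendant '[[[0,-0.01,-0.04,0,-0.1],[0,-0.022,-0.08,0,-0.22],[0,-0.034,-0.12,0,-0.34],[0,-0.046,-0.16,0,-0.46],[0,-0.058,-0.2,0,-0.56],[0,-0.068,-0.23,0,-0.612],[0,-0.072,-0.239,0,-0.612],[0,-0.072,-0.239,0,-0.612]]]';  python3 -m pendant '[[[0,0,0,0.01,0],[0,0,0,0.02,0],[0,0,0,0.02,0],[0,0,0,0.02,0],[0,0,0,0.02,0],[0,0,0,0.02,0],[0,0,0,0.02,0],[0,0,0,0.02,0]]]'; python3 go.py 519.1 -37.4 110 0.262
python3 - <<'E'
from h import *
c=grab('wrist','w_4'); P,ok=wcloud(c); v,u=np.mgrid[:420,:560]; z=P[...,2]; print(c['state']['eef_pos'])
t=c['state']['eef_pos']; m=ok&(v<270)&(np.hypot(P[...,0]-t[0],P[...,1]-t[1])<62)&(abs(z-(t[2]-3))<5)
Q=P[m]; print('lidtop z',np.median(Q[:,2]),len(Q)); h=cv2.convexHull(Q[:,:2].astype(np.float32))[:,0]; 
cc=np.array(t[:2]); r=np.hypot(*(h-cc).T); f=h[r>50]; print('lid circ',circ(f),len(f))
# plane fit tilt
A=np.c_[Q[:,:2]-cc,np.ones(len(Q))]; print('tilt',np.linalg.lstsq(A,Q[:,2],rcond=None)[0])
c2=grab('top','t4'); 
P,ok=cloud(c2); z=P[...,2]; 
cv2.imwrite('pics/c4.png',np.hstack([c['image'][40:340,90:490],cv2.resize(c2['image'][160:280,224:384],(400,300))]))
E
```

```text
t: 19.55
eef_pos: [517.4, -35.8, 148.1]
tcp_rot: [-3.141, 0.001, 0.263]
ft_force: [0.5, -0.5, -2.0]
opening: 0.123
t: 20.35
eef_pos: [517.8, -36.9, 128.7]
tcp_rot: [3.141, -0.0, 0.262]
ft_force: [0.4, 1.4, -2.1]
opening: 0.128
tool shift m [0.0011 0.0008 0.0187] turn -0.0002 dist 19.0 t 20.35 j6 1.11 F [ 0.4  1.4 -2.1]
[517.81405599 -36.88059573 128.69012496]
lidtop z 125.83151280446606 16171
lid circ (array([518.6, -35.9]), np.float64(57.8)) 43
tilt [-4.80732705e-03  1.09685464e-03  1.25906775e+02]
```

View pics/c4.png

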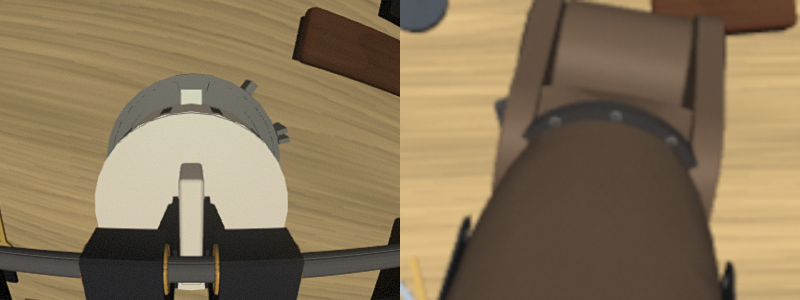

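The left panel shows the lid held level with its lug at (190,97) over the drum's far gap. The single rib is at (248,85), 36° clockwise, and the double rib at (282,132). Descending with force checks.

```bash
python3 -m pendant '[[[0,0.0007,0.0012,0.005,0],[0,0.0007,0.0012,0.015,0],[0,0.0007,0.0012,0.025,0],[0,0.0007,0.0012,0.035,0],[0,0.0007,0.0012,0.04,0],[0,0.0007,0.0012,0.04,0],[0,0.0007,0.0012,0.04,0],[0,0.0007,0.0012,0.04,0]]]';  python3 -m pendant '[[[0,0,0,0.003,0],[0,0,0,0.006,0],[0,0,0,0.009,0],[0,0,0,0.012,0],[0,0,0,0.015,0],[0,0,0,0.015,0],[0,0,0,0.015,0],[0,0,0,0.015,0]]]';python3 go.py 519.1 -37.4 67 0.262
```

```text
t: 21.25
eef_pos: [519.0, -37.9, 88.8]
tcp_rot: [3.141, -0.0, 0.262]
ft_force: [-0.0, -0.0, -2.5]
opening: 0.122
t: 22.05
eef_pos: [518.8, -37.9, 73.6]
tcp_rot: [3.141, -0.0, 0.262]
ft_force: [-0.1, -0.5, -2.4]
opening: 0.122
tool shift m [ 0.0004 -0.0004  0.0066] turn -0.0002 dist 7.0 t 22.05 j6 1.11 F [-0.1 -0.5 -2.4]
```

```bash
python3 -m pendant '[[[0,0,0,0.002,0],[0,0,0,0.004,0],[0,0,0,0.0055,0],[0,0,0,0.0065,0],[0,0,0,0.007,0],[0,0,0,0.007,0],[0,0,0,0.007,0],[0,0,0,0.007,0]]]';python3 go.py 519.1 -37.4 67 0.262
```

```text
t: 22.85
eef_pos: [518.7, -37.9, 66.8]
tcp_rot: [3.141, 0.0, 0.262]
ft_force: [-2.7, 0.0, 5.5]
opening: 0.13
tool shift m [ 0.0005 -0.0004 -0.0002] turn -0.0002 dist 1.0 t 22.85 j6 1.11 F [-2.7  0.   5.5]
```

```bash
python3 -m pendant '[[[0,0,0,0,0.05],[0,0,0,0,0.11],[0,0,0,0,0.17],[0,0,0,0,0.23],[0,0,0,0,0.29],[0,0,0,0,0.35],[0,0,0,0,0.4],[0,0,0,0,0.4]]]';python3 go.py 519.1 -37.4 67 -0.366; python3 -c "
from h import *
print(env.state()['moment'].round(2))"
```

```text
t: 23.65
eef_pos: [519.2, -38.1, 66.8]
tcp_rot: [3.141, -0.001, -0.139]
ft_force: [-0.3, -3.1, 4.9]
opening: 0.122
tool shift m [-0.0002 -0.0007 -0.0002] turn 0.2274 dist 1.0 t 23.65 j6 1.51 F [-0.3 -3.1  4.9]
[-0.39  0.11  0.  ]
```

```bash
python3 -m pendant '[[[0,0,0,0,0.05],[0,0,0,0,0.1],[0,0,0,0,0.15],[0,0,0,0,0.2],[0,0,0,0,0.228],[0,0,0,0,0.228],[0,0,0,0,0.228],[0,0,0,0,0.228]]]';python3 go.py 519.1 -37.4 67 -0.366; python3 - <<'E'
from h import *
c=grab('wrist','w_5'); P,ok=wcloud(c); v,u=np.mgrid[:420,:560]; z=P[...,2]; t=c['state']['eef_pos']; print(c['state']['moment'].round(2))
d=np.hypot(P[...,0]-t[0],P[...,1]-t[1])
Q=P[ok&(v<270)&(d<62)&(abs(z-64)<5)]; h=cv2.convexHull(Q[:,:2].astype(np.float32))[:,0]; r=np.hypot(*(h-t[:2]).T); print('lid',np.median(Q[:,2]),circ(h[r>50]))
A=np.c_[Q[:,:2]-t[:2],np.ones(len(Q))]; print('tilt',np.linalg.lstsq(A,Q[:,2],rcond=None)[0].round(4))
Q=P[ok&(v<300)&(d<40)&(z>89)&(z<99)&(u>270)&(u<292)]; print('bar',len(Q),rect(Q))
cv2.imwrite('pics/c5.png',cv2.resize(c['image'][60:300,150:410],None,fx=2.3,fy=2.3))
E
```

```text
t: 24.45
eef_pos: [519.2, -38.1, 66.8]
tcp_rot: [3.141, -0.001, -0.365]
ft_force: [-1.2, -3.2, 4.9]
opening: 0.123
tool shift m [-0.0003 -0.0006 -0.0002] turn 0.0013 dist 1.0 t 24.45 j6 1.74 F [-1.2 -3.2  4.9]
[-0.57  0.19  0.21]
lid 64.00158301188581 (array([520.2, -37.9]), np.float64(57.6))
tilt [-4.00000e-03  2.80000e-03  6.40813e+01]
bar 1656 (array([528.7, -41.4]), array([10.4, 42.3]), 2.769)
```

View pics/c5.png

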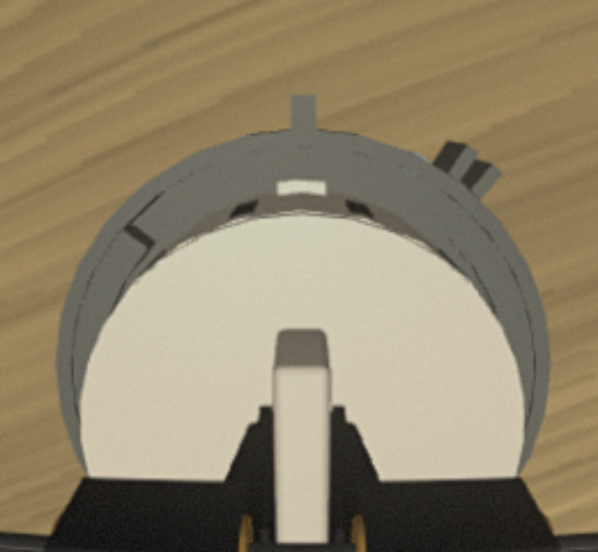

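The bar at (302,345) and lug at (302,187) line up with the single rib at (303,110). The lid is level and down: its top is at z 64, so it stands on the floor. I'll hold for 0.8 s, do a final check including the bystanders, then hand in.

```bash
python3 -m pendant '[[[0,0,0,0,0],[0,0,0,0,0],[0,0,0,0,0],[0,0,0,0,0],[0,0,0,0,0],[0,0,0,0,0],[0,0,0,0,0],[0,0,0,0,0]]]'; python3 - <<'E'
from h import *
s=env.state(); print(s['moment'].round(2),s['tcp_rot'].round(3),s['qvel'].round(3))
a=cv2.imread('pics/top0.png').astype(int); c=grab('top','t9'); d=np.abs(a-c['image']).max(2)
for n,(u,v) in dict(tin=(230,160),brush=(353,164),keys=(230,280),horn=(112,236),torch=(469,221),spray=(266,118)).items(): print(n,np.median(d[v-12:v+12,u-12:u+12]),world(c,u,v).round())
print('done',env.job_done())
E
```

```text
t: 25.3
eef_pos: [519.2, -38.1, 66.8]
tcp_rot: [3.142, -0.001, -0.365]
ft_force: [-0.8, -3.8, 5.8]
opening: 0.12
[-0.52  0.13  0.25] [ 3.142e+00 -1.000e-03 -3.650e-01] [-0.     0.     0.    -0.001  0.001  0.   ]
tin 19.0 [680. 156.  25.]
brush 19.0 [ 654. -170.   44.]
keys 90.0 [377.  51. 728.]
horn 37.0 [484. 479.   5.]
torch 37.0 [ 497. -461.   32.]
spray 36.0 [760.  52. 113.]
the job is handed in; nothing more can be done
done None
```

I laid the two cedar slats as the third layer, lowered the lid through the gaps and turned it half way. I handed the job in at about 25 s, still gripping the lid; the hand-in gives no verdict.

- **Stack:** before the lid went on, the third-layer slats measured y = +22 and -20 mm, within about 2 mm along drum x, on the stack top at z 32 mm. The second layer was intact. The stack could not be seen once the lid covered it.
- **Lid:** it stands on the drum floor with its top at z 64 mm, tilt about 0.005 rad and roughly 1 mm off the drum axis. The bar is within about 0.01 rad of the single ribs.
- **Hold:** the arm was at rest with the grip closed on the bar. The wrist moment of about 0.2 N m fits the return spring short of the click, but I could not read the follower or the finger force directly.
- **Bystanders:** tin, brush, shoehorn, torch and spray read the same positions as at the start. The keys were hidden by the arm in the last top view, so they are unchecked; the tool passed well above them.

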